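Purge the curved air manifold with one sweep of the fingertips

ROBOT

A 6-joint arm with a two-finger parallel gripper is mounted at the origin on the work surface. World frame = base frame: x ahead of the robot, y to its left, z up, the work surface at z = 0. Lengths are in m, angles in rad, forces in N, time in s.
With the tool pointing down it reaches from about 0.35 to 0.875 m from the base axis. Payload 4.2 kg.
Tool frame: the origin (TCP) lies at the very end of the fingers, on their centre line; the grasp point (between the pads) lies 19 mm behind it (pinch_z is the distance from the TCP to the grasp point, in m); z points along the fingers, y is the direction in which the jaws open and shut (so a half turn about z gives the same grasp; the last joint's range is limited). The gripper opens to 85 mm and grips with 20 to 120 N. Pads are 22 mm wide; open, the fingers measure 114 mm over their backs; the gripper's body (76 mm by 85 mm) begins 54 mm behind the grasp point. The pads swing forward as they close: fully open they stand 13 mm farther back than shut.
Start: joints at [1.577, 0.385, 0.008, 0, -1.194, -0.259], TCP at [0.156, 0.605, 0.231] pointing down, gripper open.
Joint ranges: [-3.14, 3.14], [-1.21, 2.06], [-1.07, 1.41], [-3.16, 2.05], [-2.99, -0.16], [-3.1, 3.1]. Speed limits (rad/s): [2.79, 2.79, 3.14, 3.14, 3.14, 3.14].

INTERFACE

Orientations are given as a unit quaternion [w, x, y, z].
In Python, from cell import state, grab_frame, hand_in, pinch_z gives the robot as it stands.
- The arm moves only by the tool drive_tool, never from a script. Its argument "series" is a list of rows, each a list of 7 numbers: the shift along the world's x, y, z in units of 50 mm (1.0 is 50 mm), then the turn, a rotation vector about the world's x, y, z in units of 10 degrees (1.0 is 10 degrees), then the opening, from 0 (shut) to 1 (fully open). In form: [[x, y, z, wx, wy, wz, hand], ...]. A call has 1 to 10 rows; each row shifts and turns the pose as measured when the row begins; what a row does not reach is not made up. A row lasts 1/8 s, in which the tool goes at most 62.5 mm and 10.7 degrees, less where a joint would pass 70% of its speed; a pose out of reach is approached as far as the arm can. A call is refused whole if a number of a shift passes 1 or a number of a turn 1, either way. A call with a gripper value outside its range is refused whole. The fingers move at their own pace and stop on an object; "force" is the grip in N (left out, the last holds). Time passes only in rows, so rows that do not move let the fingers close. It gives the time, the measured TCP pose, the force and the opening at its end, in the units of the state.
- state(): the state, without advancing time (a new reading comes with each control period).
- grab_frame(name): name is "side" or "top"; returns a dict with "color" (384x512x3 uint8, red, green, blue), "z_map" (384x512 float32, m along the optical axis (not along the pixel's ray), 0 where there is no reading), "fx", "fy", "cx", "cy" (pixels), "view" (4x4, takes a point from world to camera coordinates). Camera axes: x right, y down, z forward; pixel columns grow to the right and rows downward; lengths in m; the calibration is good to about 2 mm. A picture is of the moment at which its call begins.
- hand_in(): hands the job in, once; it reports no verdict.
The state is a dict: "t": time; "joint_pos": joint angles; "dq": joint speeds; "effort": joint torques, N m; "eef_pos": TCP position; "orientation": TCP orientation; "contact_force": force on the tool from outside, world axes, zero at the start; "wrist_torque": the same for the moment, N m; "gripper_width": finger opening in m.
Only numpy, scipy, OpenCV 4.12 (cv2) and the standard library are available. Lean on these libraries where they do the work, as an engineer would, in place of code of your own. Each camera call takes 0.05 s, during which the arm holds its last target.

TASK

Purge the curved air manifold on the flotation bench: starting from the gauge end, draw the shut fingertips along the curved row of five sprung domes in one low sweep, gently pressing each dome down a little in turn to the far end, without lifting off between them. Then move clear so that every dome springs back up; do not shove or lift the manifold, and leave everything around it alone.

Things in the scene. Friction and masses are not known exactly. Their poses are not given: they have to be found in the camera images.
- manifold: curved aluminium air manifold, about 3 kg, loose on rubber feet, 44 mm wide, flat top 44 mm above the bench, with a row of five sprung steel domes on an arc of 160 mm radius, 52 mm apart. Origin: on the bench under dome 3 (middle). z up, x from the arc's hollow side to its outer side (five 26 mm hose barbs); dome 1 lies towards +y, dome 5 towards -y, with a small brass plug beyond it.
- gauge (a point): centre of the face of the round pressure gauge that marks the manifold's first end: face up, 48 mm across, 43 mm above the bench, fixed to the manifold 62 mm along the arc beyond dome 1.
- crown1 (a point): crown (highest point when up) of dome 1, counted from the gauge, the one next to the gauge; 11 mm above the manifold's top, 55 mm above the bench. The dome is a polished, slippery cap of a 22 mm radius ball, 38 mm across at its foot. The point belongs to the manifold and does not sink with the dome.
- dome1 (a joint): how far dome 1 is pressed straight down: 0 m up, 0.008 m fully down; a spring (about 1.6 N to start, 5 N fully down) lifts it again. It counts as pressed beyond 0.0015 m. A fingertip that moves sideways rides up a dome and presses it (level tips 2 to 6 mm below the crowns do well); fingers held shut press one dome at a time.
- crown2 (a point): crown (highest point when up) of dome 2, counted from the gauge; 11 mm above the manifold's top, 55 mm above the bench. The dome is a polished, slippery cap of a 22 mm radius ball, 38 mm across at its foot. The point belongs to the manifold and does not sink with the dome.
- dome2 (a joint): how far dome 2 is pressed straight down: 0 m up, 0.008 m fully down; a spring (about 1.6 N to start, 5 N fully down) lifts it again. It counts as pressed beyond 0.0015 m. A fingertip that moves sideways rides up a dome and presses it (level tips 2 to 6 mm below the crowns do well); fingers held shut press one dome at a time.
- crown3 (a point): crown (highest point when up) of dome 3, counted from the gauge, the middle one; 11 mm above the manifold's top, 55 mm above the bench. The dome is a polished, slippery cap of a 22 mm radius ball, 38 mm across at its foot. The point belongs to the manifold and does not sink with the dome.
- dome3 (a joint): how far dome 3 is pressed straight down: 0 m up, 0.008 m fully down; a spring (about 1.6 N to start, 5 N fully down) lifts it again. It counts as pressed beyond 0.0015 m. A fingertip that moves sideways rides up a dome and presses it (level tips 2 to 6 mm below the crowns do well); fingers held shut press one dome at a time.
- crown4 (a point): crown (highest point when up) of dome 4, counted from the gauge; 11 mm above the manifold's top, 55 mm above the bench. The dome is a polished, slippery cap of a 22 mm radius ball, 38 mm across at its foot. The point belongs to the manifold and does not sink with the dome.
- dome4 (a joint): how far dome 4 is pressed straight down: 0 m up, 0.008 m fully down; a spring (about 1.6 N to start, 5 N fully down) lifts it again. It counts as pressed beyond 0.0015 m. A fingertip that moves sideways rides up a dome and presses it (level tips 2 to 6 mm below the crowns do well); fingers held shut press one dome at a time.
- crown5 (a point): crown (highest point when up) of dome 5, counted from the gauge, the last, next to the plug; 11 mm above the manifold's top, 55 mm above the bench. The dome is a polished, slippery cap of a 22 mm radius ball, 38 mm across at its foot. The point belongs to the manifold and does not sink with the dome.
- dome5 (a joint): how far dome 5 is pressed straight down: 0 m up, 0.008 m fully down; a spring (about 1.6 N to start, 5 N fully down) lifts it again. It counts as pressed beyond 0.0015 m. A fingertip that moves sideways rides up a dome and presses it (level tips 2 to 6 mm below the crowns do well); fingers held shut press one dome at a time.
- jar: lidded glass sample jar, 44 mm across, 60 mm tall, standing loose in the hollow of the arc; to be left alone. Origin under its centre.
- cup: open steel sample cup, 66 mm across, 60 mm tall, standing loose on the outer side of the arc; to be left alone. Origin under its centre.
- spare: spare turned-steel dome, 32 mm across, 31 mm tall, standing loose on the bench near the outer side of the row; not part of the row; to be left alone. Origin under its centre.
- wash: white wash bottle, 66 mm across, 170 mm tall, standing loose; to be left alone. Origin under its centre.
- pestle: white ceramic pestle, 44 mm across, 115 mm tall, standing loose; to be left alone. Origin under its centre.
- ore: lump of ore, about 68 mm across, 47 mm tall, loose; to be left alone. Origin under its centre.
- brush: sieve brush, 190 mm long, lying loose; to be left alone. Origin in its middle, x along it.

How it is judged:
By the outcome, as a careful person would: the job done as asked, in the order asked, and still so for the second after the job is handed in, with the robot touching nothing.
It also fails if it takes over 40 s, if anything falls off the work surface, if the arm or the gripper's body presses on something with over 40 N, if the wrist force passes 120 N, or if a joint passes its speed limit or range.

## Working session

There is one attempt and no reset: what is moved stays moved. The work goes in short steps, Python scripts to look and compute and a tool call to move; the robot and the scene stay as the last step left them, time stands still between calls to the robot, and variables do not carry over. Pictures are saved under pics/ and viewed, and the job is handed in when it is done.

Besides the shell and the picture viewer there is one more tool, called after ">>>" as name(argument=value, ...), one argument or row to a line, values as JSON. drive_tool: Moves the arm, as the interface text tells. Its arguments: {"type":"object","properties":{"series":{"type":"array"},"force":{"type":"number"}},"required":["series"]}

```bash
mkdir -p pics; python3 - <<'E'
from cell import *
import cv2,numpy as np
print(state())
for n in("top","side"):
    f=grab_frame(n); np.savez(f"{n}.npz",**f)
    cv2.imwrite(f"pics/{n}0.png",f["color"][:,:,::-1]); print(n,f["fx"],f["cx"],f["cy"],f["view"])
E
```

```text
{'t': 0.0, 'joint_pos': array([ 1.57656749e+00,  3.85558766e-01,  6.65309096e-03, -4.73972514e-04,
       -1.19403763e+00, -2.58598090e-01]), 'dq': array([-0.00060551, -0.00045748, -0.0006787 , -0.00050305,  0.0021214 ,
        0.00161693]), 'effort': array([-2.16706330e-04, -3.92284262e+01,  1.88404620e+01,  4.18630511e+00,
       -4.53413857e-03,  5.67448126e-06]), 'eef_pos': array([0.15618232, 0.60457184, 0.23023465]), 'orientation': array([ 1.09315713e-03,  9.92008831e-01, -1.26163697e-01, -7.68631895e-05]), 'contact_force': array([-0.67889888,  0.58254868,  0.12621114]), 'wrist_torque': array([-0.04836096,  0.03278769, -0.03075711]), 'gripper_width': 0.08551282465398549}
top 460.37875461214395 256.02720689158986 189.278499636166 [[ 0.01115828 -0.99991113  0.00729504  0.00194186]
 [-0.99146032 -0.01201135 -0.12985442  0.57103482]
 [ 0.1299305  -0.00578379 -0.99150623  1.52335901]
 [ 0.          0.          0.          1.        ]]
side 437.419320175707 262.41713616987585 187.68563527541423 [[ 8.48813908e-01 -5.28691247e-01 -7.16951239e-04 -5.02444310e-01]
 [-2.63231715e-01 -4.21441746e-01 -8.67810993e-01  2.26214663e-01]
 [ 4.58501923e-01  7.36798765e-01 -4.96893919e-01  9.06104955e-01]
 [ 0.00000000e+00  0.00000000e+00  0.00000000e+00  1.00000000e+00]]
```

View pics/top0.png

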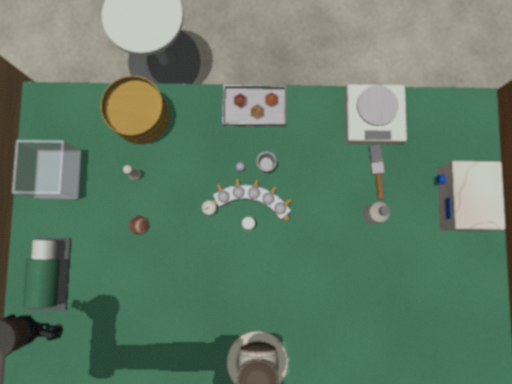

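View pics/side0.png

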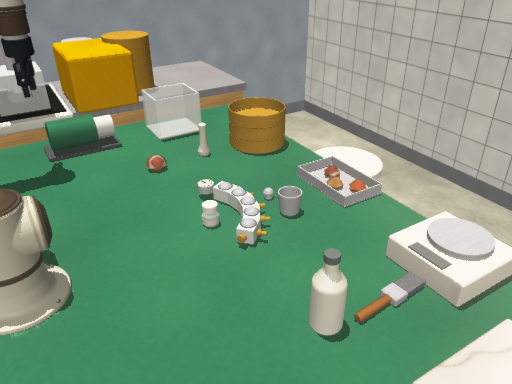

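The top view shows the gauge at about (209,208), with domes running from (223,197) to (281,209). The jar is at (248,223), the cup at (266,162) and the spare at (240,167). I'll zoom in and measure.

```bash
cat > h.py <<'E'
import numpy as np
def load(n): return dict(np.load(n+".npz"))
def world(f):
    z=f["z_map"];v,u=np.mgrid[:z.shape[0],:z.shape[1]]
    c=np.stack([(u-f["cx"])/f["fx"]*z,(v-f["cy"])/f["fy"]*z,z,np.ones_like(z)],-1)
    return (c@np.linalg.inv(f["view"]).T)[...,:3]
def proj(f,p):
    c=f["view"][:3,:3]@p+f["view"][:3,3]
    return f["fx"]*c[0]/c[2]+f["cx"], f["fy"]*c[1]/c[2]+f["cy"]
E
python3 - <<'E'
from h import *; import cv2
for n,(a,b,c,d) in dict(top=(190,145,310,235),side=(185,165,315,255)).items():
    f=load(n); im=cv2.resize(f["color"][b:d,a:c,::-1],None,fx=6,fy=6,interpolation=cv2.INTER_CUBIC); cv2.imwrite(f"pics/{n}z.png",im)
f=load("top");w=world(f)
np.set_printoptions(linewidth=250)
print((w[180:222,200:296,2]*1000).astype(int)[::2,::2])
for u,v in [(209,208),(223,197),(239,191),(254,192),(268,198),(281,209),(248,223),(266,162),(240,167)]: print(u,v,w[v,u].round(3))
E
```

```text
[[   1   -7 1584 ...    0    0   -4]
 [   6   -3    0 ...   -2   -7    3]
 [  -2    7   -2 ...    5    1   -1]
 ...
 [  -1   -2   -3 ...   -1   -4    0]
 [  -6    0    2 ...    0   -3    5]
 [  -2    3   -1 ...   -2   -4   -6]]
209 208 [0.505 0.166 0.042]
223 197 [0.542 0.119 0.053]
239 191 [0.562 0.066 0.055]
254 192 [0.559 0.015 0.06 ]
268 198 [ 0.54  -0.032  0.052]
281 209 [ 0.504 -0.076  0.049]
248 223 [0.455 0.034 0.06 ]
266 162 [ 0.67  -0.025  0.012]
240 167 [0.648 0.064 0.029]
```

```bash
ls pics; ls
```

```text
side0.png
sidez.png
top0.png
topz.png
h.py
pics
side.npz
top.npz
```

View pics/topz.png

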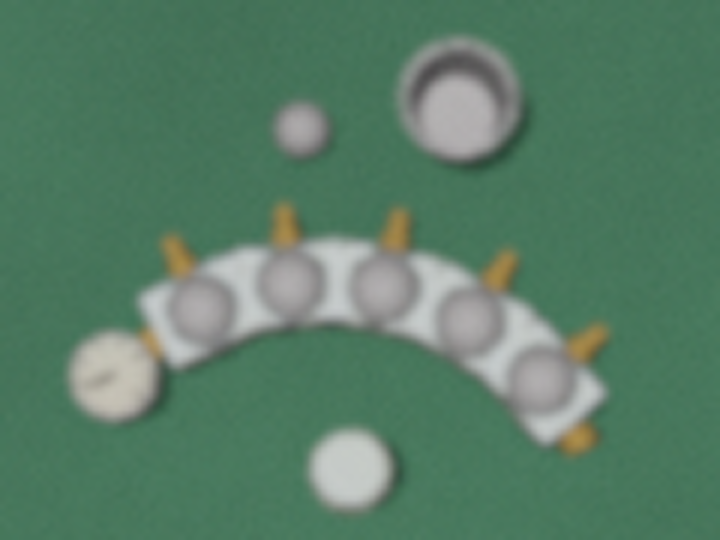

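View pics/sidez.png

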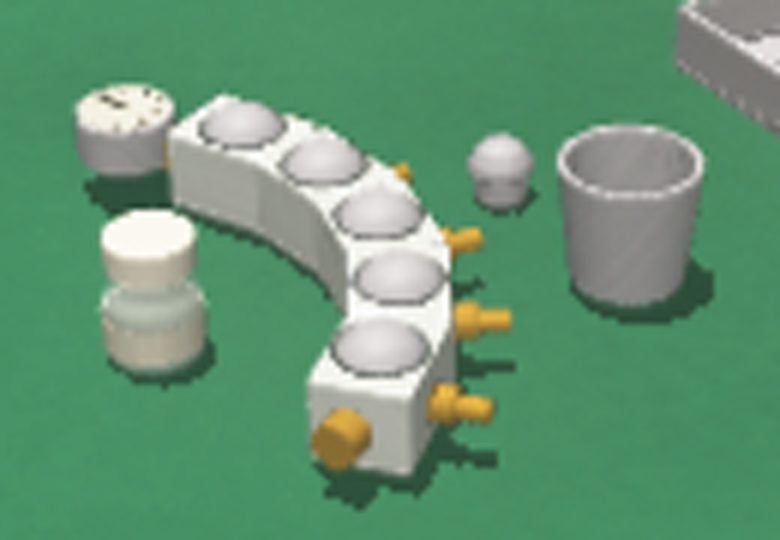

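```bash
cat > fit.py <<'E'
from h import *
from scipy.optimize import least_squares
T=np.array([(203,310),(291,284),(384,287),(471,322),(543,378),(115,376)],float);T=(T+.5)/6-.5+[190,145]
S=np.array([(243,125),(323,161),(378,214),(399,277),(380,347),(125,111)],float);S=(S+.5)/6-.5+[185,165]
a=np.array([2,1,0,-1,-2,2+62/52])*52/160
loc=np.stack([.16*np.cos(a)-.16,.16*np.sin(a)],1)
zz=np.array([.048]*5+[.043])
def W(p,loc=loc):
    c,s=np.cos(p[2]),np.sin(p[2]); return loc@np.array([[c,s],[-s,c]])+p[:2]
ft,fs=load("top"),load("side")
def res(p,sets):
    w=np.c_[W(p),zz]; r=[]
    for f,o in sets: r.append(np.array([proj(f,q) for q in w])-o)
    return np.concatenate(r).ravel()
for sets in ([(ft,T)],[(fs,S)],[(ft,T),(fs,S)]):
    r=least_squares(res,[.56,.015,0],args=(sets,)); print(r.x.round(4),r.fun.round(1).tolist())
p=r.x
if __name__=="__main__":
    print(W(p).round(4)); b=np.arange(-2,2.01,.5)[::-1]
    # individually per camera
    for f,o in((ft,T),(fs,S)):
        R=f["view"][:3,:3];C=-R.T@f["view"][:3,3]
        for (u,v),z in zip(o,zz):
            d=R.T@np.array([(u-f["cx"])/f["fx"],(v-f["cy"])/f["fy"],1]); print((C+d*(z-C[2])/d[2]).round(4))
E
python3 fit.py
```

```text
[ 0.5585  0.0166 -0.1897] [0.0, -0.0, 0.2, -0.0, 0.0, 0.1, -0.1, -0.3, -0.1, 0.1, -0.0, 0.1]
[ 0.5546  0.0135 -0.1952] [0.0, -0.0, 0.1, 0.2, -0.0, -0.0, -0.0, -0.0, -0.0, -0.2, -0.0, 0.0]
[ 0.5567  0.0159 -0.1933] [0.2, 0.4, 0.4, 0.5, 0.2, 0.6, 0.1, 0.3, 0.1, 0.8, 0.1, 0.4, 0.2, -0.5, 0.3, -0.4, 0.2, -0.6, 0.2, -0.7, 0.3, -0.9, 0.2, -0.5]
[[ 0.5433  0.1172]
 [ 0.5583  0.0677]
 [ 0.5567  0.0159]
 [ 0.5387 -0.0326]
 [ 0.5061 -0.0728]
 [ 0.506   0.1662]]
[0.5446 0.1179 0.048 ]
[0.5599 0.0689 0.048 ]
[0.5588 0.0167 0.048 ]
[ 0.5397 -0.0322  0.048 ]
[ 0.5087 -0.0726  0.048 ]
[0.5074 0.1667 0.043 ]
[0.5413 0.1148 0.048 ]
[0.5566 0.0663 0.048 ]
[0.5545 0.0134 0.048 ]
[ 0.5365 -0.0351  0.048 ]
[ 0.5035 -0.0758  0.048 ]
[0.5043 0.1641 0.043 ]
```

>>> drive_tool(
  series=[
    [0.6,-0.75,0,0,0,-0.3,0],
    [0.6,-0.75,0,0,0,-0.3,0],
    [0.6,-0.75,0,0,0,-0.3,0],
    [0.6,-0.75,0,0,0,-0.3,0],
    [0.6,-0.75,0,0,0,-0.3,0],
    [0.6,-0.75,0,0,0,-0.3,0],
    [0.6,-0.75,0,0,0,-0.3,0],
    [0.6,-0.75,0,0,0,-0.3,0],
    [0.6,-0.75,0,0,0,-0.3,0],
    [0.6,-0.75,0,0,0,-0.3,0],
  ],
  force=30,
)

```text
t: 1.35
eef_pos: [0.4601, 0.2173, 0.2253]
orientation: [0.005, 0.923, -0.384, -0.002]
contact_force: [1.2, 0.1, -0.4]
gripper_width: -0.0002
```

```bash
cat > rel.py <<'E'
from cell import state
import numpy as np
from scipy.spatial.transform import Rotation as R
C=np.array([.3997,.0462]);P0=-.193
def status():
    s=state();e=s["eef_pos"];w,x,y,z=s["orientation"];r=R.from_quat([x,y,z,w]);Y=r.apply([0,1,0]);Z=r.apply([0,0,1])
    d=e[:2]-C;th=np.arctan2(d[1],d[0])
    yaw=np.arctan2(Y[1],Y[0])
    print("t",s["t"],"tcp",e.round(4),"s(mm from dome3, + to gauge)",round((th-P0)*160,1),"rad err mm",round((np.hypot(*d)-.16)*1e3,2),"yaw",round(yaw,4),"tiltZ",Z.round(4),"F",s["contact_force"].round(1),"w",round(s["gripper_width"],4))
    return e,yaw,r
def plan(svals,z):
    e,yaw,r=status();pos=e.copy()
    for s in svals:
        th=s/160+P0;t=np.array([*(C+.16*np.array([np.cos(th),np.sin(th)])),z])
        ty=th-np.pi; dy=(ty-yaw+np.pi/2)%np.pi-np.pi/2
        print(s,((t-pos)/.05).round(3),"wz",round(np.degrees(dy)/10,3));pos=t;yaw=yaw+dy
E
python3 -c "
from rel import *
plan([138],.2)"
```

```text
t 1.35 tcp [0.4601 0.2173 0.2253] s(mm from dome3, + to gauge) 227.9 rad err mm 21.4 yaw -2.3584 tiltZ [-0.007  -0.0073 -0.9999] F [ 1.2  0.1 -0.4] w -0.0002
138 [ 1.302 -1.435 -0.507] wz -0.651
```

>>> drive_tool(
  series=[
    [0.6,-0.7,-0.4,0,0,-0.3,0],
    [0.5,-0.6,-0.6,0,0,-0.2,0],
    [0.1,-0.1,-0.8,0,0,-0.1,0],
    [0,0,-0.6,0,0,0,0],
    [0,0,0,0,0,0,0],
  ],
)

```text
t: 1.98
eef_pos: [0.5227, 0.1408, 0.1011]
orientation: [0.005, 0.9, -0.436, -0.002]
contact_force: [-0.1, 0.5, -0.6]
gripper_width: -0.0001
```

```bash
python3 - <<'E'
from rel import *
from cell import grab_frame
import cv2
plan([138],.08)
for n,(a,b,c,d) in dict(top=(190,145,310,235),side=(185,115,315,255)).items():
    f=grab_frame(n); np.savez(n+"1.npz",**f)
    cv2.imwrite(f"pics/{n}1.png",cv2.resize(f["color"][b:d,a:c,::-1],None,fx=4,fy=4,interpolation=cv2.INTER_CUBIC))
E
```

```text
t 1.975 tcp [0.5227 0.1408 0.1011] s(mm from dome3, + to gauge) 135.8 rad err mm -4.82 yaw -2.4738 tiltZ [-0.0087 -0.0066 -0.9999] F [-0.1  0.5 -0.6] w -0.0001
138 [ 0.05   0.093 -0.423] wz 0.01
```

View pics/side1.png

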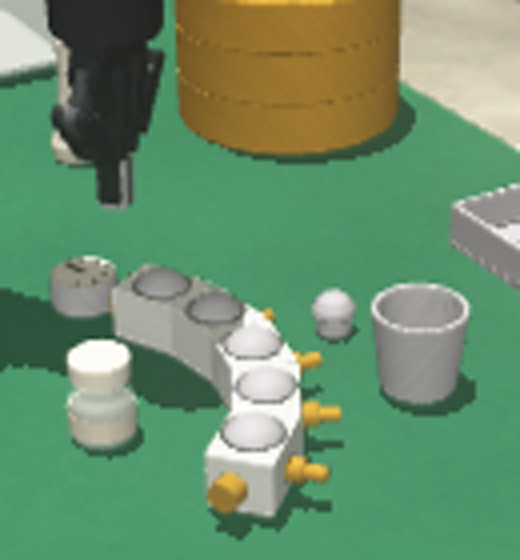

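```bash
python3 - <<'E'
from h import *
f=load("side1"); print(proj(f,np.array([.5227,.1408,.1011])), (116/4+185,205/4+115))
w=world(f)
for v in range(158,170): print(v,[tuple((w[v,u]*1000).astype(int)) for u in (210,213,216)])
E
```

```text
(np.float64(213.80428151158392), np.float64(166.36623259188372)) (214.0, 166.25)
158 [(np.int64(510), np.int64(135), np.int64(131)), (np.int64(517), np.int64(132), np.int64(131)), (np.int64(525), np.int64(128), np.int64(130))]
159 [(np.int64(510), np.int64(135), np.int64(129)), (np.int64(517), np.int64(131), np.int64(129)), (np.int64(525), np.int64(129), np.int64(127))]
160 [(np.int64(510), np.int64(135), np.int64(126)), (np.int64(516), np.int64(129), np.int64(127)), (np.int64(525), np.int64(129), np.int64(124))]
161 [(np.int64(509), np.int64(135), np.int64(123)), (np.int64(515), np.int64(128), np.int64(124)), (np.int64(525), np.int64(130), np.int64(121))]
162 [(np.int64(509), np.int64(134), np.int64(120)), (np.int64(515), np.int64(129), np.int64(121)), (np.int64(525), np.int64(131), np.int64(117))]
163 [(np.int64(509), np.int64(135), np.int64(117)), (np.int64(515), np.int64(129), np.int64(117)), (np.int64(525), np.int64(131), np.int64(114))]
164 [(np.int64(509), np.int64(134), np.int64(114)), (np.int64(516), np.int64(131), np.int64(114)), (np.int64(524), np.int64(129), np.int64(112))]
165 [(np.int64(510), np.int64(137), np.int64(110)), (np.int64(514), np.int64(128), np.int64(112)), (np.int64(524), np.int64(130), np.int64(108))]
166 [(np.int64(513), np.int64(144), np.int64(102)), (np.int64(518), np.int64(137), np.int64(104)), (np.int64(525), np.int64(132), np.int64(105))]
167 [(np.int64(593), np.int64(324), np.int64(0)), (np.int64(600), np.int64(315), np.int64(2)), (np.int64(610), np.int64(315), np.int64(0))]
168 [(np.int64(591), np.int64(319), np.int64(0)), (np.int64(598), np.int64(311), np.int64(0)), (np.int64(608), np.int64(310), np.int64(-1))]
169 [(np.int64(587), np.int64(311), np.int64(0)), (np.int64(597), np.int64(309), np.int64(-1)), (np.int64(603), np.int64(299), np.int64(1))]
```

>>> drive_tool(
  series=[
    [0.05,0.1,-0.4,0.05,-0.05,0,0],
    [0,0,-0.2,0,0,0,0],
    [0,0,0,0,0,0,0],
  ],
)

```text
t: 2.45
eef_pos: [0.53, 0.1496, 0.0784]
orientation: [-0.007, 0.901, -0.435, 0.005]
contact_force: [0.2, 0.8, 0.9]
gripper_width: -0.0002
```

```bash
python3 -c "
from rel import *
plan([138],.051)"
```

```text
t 2.45 tcp [0.53   0.1496 0.0784] s(mm from dome3, + to gauge) 138.2 rad err mm 6.33 yaw -2.4698 tiltZ [ 0.0149  0.0094 -0.9998] F [0.2 0.8 0.9] w -0.0002
138 [-0.096 -0.082 -0.549] wz -0.013
```

>>> drive_tool(
  series=[
    [-0.08,-0.07,-0.1,-0.03,0.05,0,0],
    [0,0,0,0,0,0,0],
  ],
)

```text
t: 2.7
eef_pos: [0.5264, 0.1464, 0.0749]
orientation: [-0.004, 0.901, -0.434, 0.003]
contact_force: [-0.3, -0.1, 0.2]
gripper_width: 0.0001
```

```bash
python3 -c "
from rel import *
plan([138],.051)"
```

```text
t 2.7 tcp [0.5264 0.1464 0.0749] s(mm from dome3, + to gauge) 137.9 rad err mm 1.57 yaw -2.4693 tiltZ [ 0.0082  0.0051 -1.    ] F [-0.3 -0.1  0.2] w 0.0001
138 [-0.026 -0.018 -0.478] wz -0.016
```

>>> drive_tool(
  series=[
    [-0.02,-0.02,-0.25,-0.02,0.03,0,0],
    [0,0,-0.2,0,0,0,0],
    [0,0,0,0,0,0,0],
  ],
)

```text
t: 3.08
eef_pos: [0.5254, 0.1452, 0.051]
orientation: [-0.001, 0.901, -0.434, 0.001]
contact_force: [-1.0, 0.3, -0.4]
gripper_width: 0.0001
```

```bash
python3 -c "
from rel import *
plan([138,130,122,114,106,98,90,82,74,66,58,50],.051)"
```

```text
t 3.075 tcp [0.5254 0.1452 0.051 ] s(mm from dome3, + to gauge) 137.7 rad err mm -0.02 yaw -2.4694 tiltZ [ 0.0027  0.0014 -1.    ] F [-1.   0.3 -0.4] w 0.0001
138 [-0.004  0.005 -0.   ] wz -0.015
130 [ 0.096 -0.128  0.   ] wz -0.286
122 [ 0.09  -0.133  0.   ] wz -0.286
114 [ 0.083 -0.137  0.   ] wz -0.286
106 [ 0.076 -0.141  0.   ] wz -0.286
98 [ 0.069 -0.144  0.   ] wz -0.286
90 [ 0.061 -0.148  0.   ] wz -0.286
82 [ 0.054 -0.151  0.   ] wz -0.286
74 [ 0.046 -0.153  0.   ] wz -0.286
66 [ 0.039 -0.155  0.   ] wz -0.286
58 [ 0.031 -0.157  0.   ] wz -0.286
50 [ 0.023 -0.158  0.   ] wz -0.286
```

>>> drive_tool(
  series=[
    [0.1,-0.13,0,0,0,-0.3,0],
    [0.09,-0.13,0,0,0,-0.3,0],
    [0.08,-0.14,0,0,0,-0.3,0],
  ],
)

```text
t: 3.45
eef_pos: [0.5404, 0.1253, 0.0517]
orientation: [-0.002, 0.862, -0.507, 0.001]
contact_force: [-1.1, 0.7, 3.0]
gripper_width: -0.0005
```

```bash
python3 -c "
from rel import *
plan([106,98,90,82],.051)"
```

```text
t 3.45 tcp [0.5404 0.1253 0.0517] s(mm from dome3, + to gauge) 112.8 rad err mm 1.41 yaw -2.635 tiltZ [ 0.0045  0.0019 -1.    ] F [-1.1  0.7  3. ] w -0.0005
106 [ 0.039 -0.133 -0.014] wz -0.212
98 [ 0.069 -0.144  0.   ] wz -0.286
90 [ 0.061 -0.148  0.   ] wz -0.286
82 [ 0.054 -0.151  0.   ] wz -0.286
```

>>> drive_tool(
  series=[
    [0.04,-0.13,-0.02,0,0,-0.2,0],
    [0.06,-0.15,-0.01,0,0,-0.28,0],
    [0.05,-0.15,0,0,0,-0.28,0],
  ],
)

```text
t: 3.82
eef_pos: [0.5501, 0.1028, 0.0516]
orientation: [-0.003, 0.824, -0.567, 0.003]
contact_force: [-1.3, 0.2, 1.0]
gripper_width: -0.0001
```

```bash
python3 -c "
from rel import *
plan([82,74,66,58,50],.051)"
```

```text
t 3.825 tcp [0.5501 0.1028 0.0516] s(mm from dome3, + to gauge) 88.5 rad err mm 0.68 yaw -2.7767 tiltZ [ 0.0085  0.0024 -1.    ] F [-1.3  0.2  1. ] w -0.0001
82 [ 0.031 -0.128 -0.012] wz -0.26
74 [ 0.046 -0.153  0.   ] wz -0.286
66 [ 0.039 -0.155  0.   ] wz -0.286
58 [ 0.031 -0.157  0.   ] wz -0.286
50 [ 0.023 -0.158  0.   ] wz -0.286
```

>>> drive_tool(
  series=[
    [0.03,-0.13,-0.02,-0.01,0.03,-0.27,0],
    [0.04,-0.15,-0.01,0,0,-0.29,0],
    [0.03,-0.16,-0.01,0,0,-0.29,0],
  ],
)

```text
t: 4.2
eef_pos: [0.5552, 0.0796, 0.0489]
orientation: [-0.001, 0.776, -0.631, 0.001]
contact_force: [-0.9, 1.5, 3.9]
gripper_width: 0.0
```

```bash
python3 -c "
from rel import *
plan([58,50,42,34,26],.051)"
```

```text
t 4.2 tcp [0.5552 0.0796 0.0489] s(mm from dome3, + to gauge) 64.7 rad err mm -0.99 yaw -2.9361 tiltZ [ 2.2e-03  6.0e-04 -1.0e+00] F [-0.9  1.5  3.9] w 0.0
58 [ 0.045 -0.127  0.041] wz -0.206
50 [ 0.023 -0.158  0.   ] wz -0.286
42 [ 0.015 -0.159  0.   ] wz -0.286
34 [ 0.007 -0.16   0.   ] wz -0.286
26 [-0.001 -0.16   0.   ] wz -0.286
```

>>> drive_tool(
  series=[
    [0.04,-0.13,0.03,0,0,-0.2,0],
    [0.02,-0.16,0.01,0,0,-0.28,0],
    [0.01,-0.16,0,0,0,-0.28,0],
  ],
)

```text
t: 4.58
eef_pos: [0.5595, 0.0559, 0.0514]
orientation: [-0.001, 0.729, -0.684, 0.001]
contact_force: [-0.7, 0.2, 3.1]
gripper_width: -0.0002
```

```bash
python3 -c "
from rel import *
plan([32,24,16,8,0],.051)"
```

```text
t 4.575 tcp [0.5595 0.0559 0.0514] s(mm from dome3, + to gauge) 40.5 rad err mm 0.06 yaw -3.0777 tiltZ [ 3.1e-03  4.0e-04 -1.0e+00] F [-0.7  0.2  3.1] w -0.0002
32 [ 0.005 -0.171 -0.008] wz -0.326
24 [-0.003 -0.16   0.   ] wz -0.286
16 [-0.011 -0.16   0.   ] wz -0.286
8 [-0.019 -0.159  0.   ] wz -0.286
0 [-0.027 -0.158  0.   ] wz -0.286
```

>>> drive_tool(
  series=[
    [0.0,-0.16,-0.01,0,0,-0.32,0],
    [0.0,-0.16,0,0,0,-0.29,0],
    [-0.01,-0.16,0,0,0,-0.29,0],
  ],
)

```text
t: 4.95
eef_pos: [0.5581, 0.0296, 0.05]
orientation: [0.0, -0.669, 0.743, -0.001]
contact_force: [-0.0, 2.2, 3.2]
gripper_width: 0.0
```

```bash
python3 -c "
from rel import *
plan([8,0,-8,-16],.051)"
```

```text
t 4.95 tcp [0.5581 0.0296 0.05  ] s(mm from dome3, + to gauge) 14.2 rad err mm -0.71 yaw 3.0367 tiltZ [ 1.2e-03 -3.0e-04 -1.0e+00] F [-0.   2.2  3.2] w 0.0
8 [-0.001 -0.124  0.02 ] wz -0.218
0 [-0.027 -0.158  0.   ] wz -0.286
-8 [-0.035 -0.156  0.   ] wz -0.286
-16 [-0.042 -0.154  0.   ] wz -0.286
```

>>> drive_tool(
  series=[
    [-0.01,-0.13,0.01,0,0,-0.22,0],
    [-0.03,-0.16,0.0,0,0,-0.28,0],
    [-0.03,-0.16,0,0,0,-0.28,0],
  ],
)

```text
t: 5.32
eef_pos: [0.555, 0.0056, 0.0509]
orientation: [0.001, -0.614, 0.79, -0.001]
contact_force: [0.7, 0.3, 2.9]
gripper_width: -0.0001
```

```bash
python3 -c "
from rel import *
plan([-18,-26,-34,-42,-50],.051)"
```

```text
t 5.325 tcp [0.555  0.0056 0.0509] s(mm from dome3, + to gauge) -10.1 rad err mm 0.52 yaw 2.8918 tiltZ [ 2.3e-03 -5.0e-04 -1.0e+00] F [0.7 0.3 2.9] w -0.0001
-18 [-0.054 -0.15   0.002] wz -0.319
-26 [-0.052 -0.151  0.   ] wz -0.286
-34 [-0.059 -0.149  0.   ] wz -0.286
-42 [-0.067 -0.145  0.   ] wz -0.286
-50 [-0.074 -0.142  0.   ] wz -0.286
```

>>> drive_tool(
  series=[
    [-0.05,-0.15,0.0,0,0,-0.31,0],
    [-0.05,-0.15,0.0,0,0,-0.29,0],
    [-0.06,-0.15,0.0,0,0,-0.29,0],
  ],
)

```text
t: 5.7
eef_pos: [0.5459, -0.0191, 0.0503]
orientation: [-0.0, -0.546, 0.838, -0.001]
contact_force: [0.3, 2.6, 3.2]
gripper_width: -0.0
```

```bash
python3 -c "
from rel import *
plan([-42,-50,-58,-66,-74],.051)"
```

```text
t 5.7 tcp [ 0.5459 -0.0191  0.0503] s(mm from dome3, + to gauge) -36.3 rad err mm 0.1 yaw 2.7263 tiltZ [ 4.0e-04 -1.3e-03 -1.0e+00] F [0.3 2.6 3.2] w -0.0
-42 [-0.05  -0.103  0.015] wz -0.23
-50 [-0.074 -0.142  0.   ] wz -0.286
-58 [-0.081 -0.138  0.   ] wz -0.286
-66 [-0.088 -0.134  0.   ] wz -0.286
-74 [-0.094 -0.129  0.   ] wz -0.286
```

>>> drive_tool(
  series=[
    [-0.06,-0.12,0.01,0,0,-0.24,0],
    [-0.08,-0.14,0.0,0,0,-0.28,0],
    [-0.08,-0.14,0,0,0,-0.28,0],
  ],
)

```text
t: 6.08
eef_pos: [0.5351, -0.0404, 0.0514]
orientation: [0.0, -0.483, 0.876, -0.001]
contact_force: [0.8, 0.2, 3.7]
gripper_width: -0.0003
```

```bash
python3 -c "
from rel import *
plan([-70,-78,-86,-94,-102],.051)"
```

```text
t 6.075 tcp [ 0.5351 -0.0404  0.0514] s(mm from dome3, + to gauge) -60.1 rad err mm 0.74 yaw 2.5784 tiltZ [ 0.0018 -0.0015 -1.    ] F [0.8 0.2 3.7] w -0.0003
-70 [-0.124 -0.155 -0.007] wz -0.386
-78 [-0.098 -0.127  0.   ] wz -0.286
-86 [-0.104 -0.122  0.   ] wz -0.286
-94 [-0.11  -0.116  0.   ] wz -0.286
-102 [-0.115 -0.111  0.   ] wz -0.286
```

>>> drive_tool(
  series=[
    [-0.11,-0.13,-0.01,0,0,-0.35,0],
    [-0.1,-0.13,0.0,0,0,-0.29,0],
    [-0.1,-0.12,0,0,0,-0.29,0],
  ],
)

```text
t: 6.45
eef_pos: [0.518, -0.0612, 0.0504]
orientation: [-0.001, -0.406, 0.914, -0.001]
contact_force: [1.9, 2.1, 2.1]
gripper_width: 0.0001
```

```bash
python3 -c "
from rel import *
plan([-94,-102,-110,-118,-126],.051)"
```

```text
t 6.45 tcp [ 0.518  -0.0612  0.0504] s(mm from dome3, + to gauge) -87.1 rad err mm -0.23 yaw 2.4062 tiltZ [-4.0e-04 -2.2e-03 -1.0e+00] F [1.9 2.1 2.1] w 0.0001
-94 [-0.092 -0.104  0.012] wz -0.259
-102 [-0.115 -0.111  0.   ] wz -0.286
-110 [-0.121 -0.105  0.   ] wz -0.286
-118 [-0.126 -0.099  0.   ] wz -0.286
-126 [-0.131 -0.092  0.   ] wz -0.286
```

>>> drive_tool(
  series=[
    [-0.09,-0.11,0.0,0,0,-0.26,0],
    [-0.11,-0.11,0.0,0,0,-0.28,0],
    [-0.12,-0.1,0,0,0,-0.28,0],
  ],
)

```text
t: 6.82
eef_pos: [0.5027, -0.0783, 0.0513]
orientation: [0.001, -0.335, 0.942, -0.002]
contact_force: [0.9, 0.3, 2.5]
gripper_width: 0.0
```

```bash
python3 -c "
from rel import *
plan([-120,-128,-136,-142],.051)"
```

```text
t 6.825 tcp [ 0.5027 -0.0783  0.0513] s(mm from dome3, + to gauge) -109.9 rad err mm 1.62 yaw 2.2549 tiltZ [ 0.0026 -0.0024 -1.    ] F [0.9 0.3 2.5] w 0.0
-120 [-0.181 -0.099 -0.006] wz -0.323
-128 [-0.132 -0.091  0.   ] wz -0.286
-136 [-0.136 -0.084  0.   ] wz -0.286
-142 [-0.105 -0.058  0.   ] wz -0.215
```

>>> drive_tool(
  series=[
    [-0.16,-0.1,0.0,0,0,-0.3,0],
    [-0.14,-0.09,0.0,0,0,-0.28,0],
    [-0.14,-0.08,0,0,0,-0.28,0],
    [-0.1,-0.06,0,0,0,0,0],
    [0,0,0,0,0,0,0],
  ],
)

```text
t: 7.45
eef_pos: [0.4701, -0.0976, 0.0497]
orientation: [-0.004, -0.258, 0.966, -0.001]
contact_force: [1.4, 1.1, -0.5]
gripper_width: -0.0
```

```bash
python3 -c "
from rel import *
status()"
```

```text
t 7.45 tcp [ 0.4701 -0.0976  0.0497] s(mm from dome3, + to gauge) -147.6 rad err mm 0.12 yaw 2.0934 tiltZ [-0.0064 -0.0037 -1.    ] F [ 1.4  1.1 -0.5] w -0.0
```

>>> drive_tool(
  series=[
    [0,0,0.4,0,0,0,0],
    [0,0,0.8,0,0,0,0],
    [0,-0.3,0.8,0,0,0,0],
    [0,-0.6,0.6,0,0,0,0],
    [-0.1,-0.8,0.4,0,0,0,0],
    [-0.1,-0.6,0.0,0,0,0,0],
    [0,0,0,0,0,0,0],
    [0,0,0,0,0,0,0],
  ],
)

```text
t: 8.45
eef_pos: [0.459, -0.2157, 0.204]
orientation: [-0.005, -0.26, 0.965, -0.002]
contact_force: [0.3, -0.0, -0.2]
gripper_width: 0.0001
```

```bash
python3 - <<'E'
from rel import *
from cell import grab_frame
import cv2
status()
for n,(a,b,c,d) in dict(top=(190,145,310,235),side=(185,165,315,255)).items():
    f=grab_frame(n); np.savez(n+"2.npz",**f)
    o=dict(np.load(n+".npz"))["color"]
    x=[cv2.resize(i[b:d,a:c,::-1],None,fx=5,fy=5,interpolation=cv2.INTER_CUBIC)[:300*2] for i in (f["color"],)]
    D=cv2.absdiff(f["color"],o)[b:d,a:c]
    cv2.imwrite(f"pics/{n}2.png",x[0]); cv2.imwrite(f"pics/{n}2d.png",cv2.resize(D,None,fx=5,fy=5)*3)
    print(n,(D.max(2)>40).sum())
E
```

```text
t 8.45 tcp [ 0.459  -0.2157  0.204 ] s(mm from dome3, + to gauge) -184.8 rad err mm 108.5 yaw 2.0976 tiltZ [-0.0096 -0.006  -0.9999] F [ 0.3 -0.  -0.2] w 0.0001
top 1967
side 1419
```

View pics/side2.png

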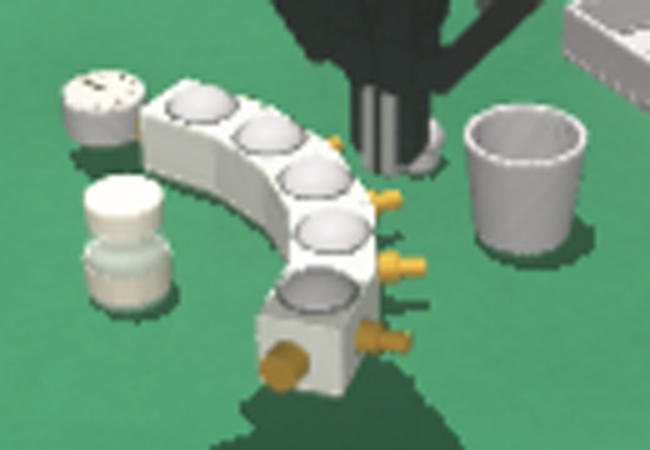

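View pics/top2.png

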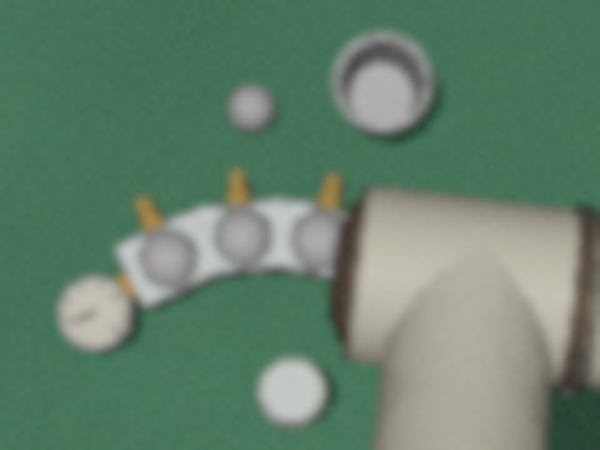

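View pics/side2d.png

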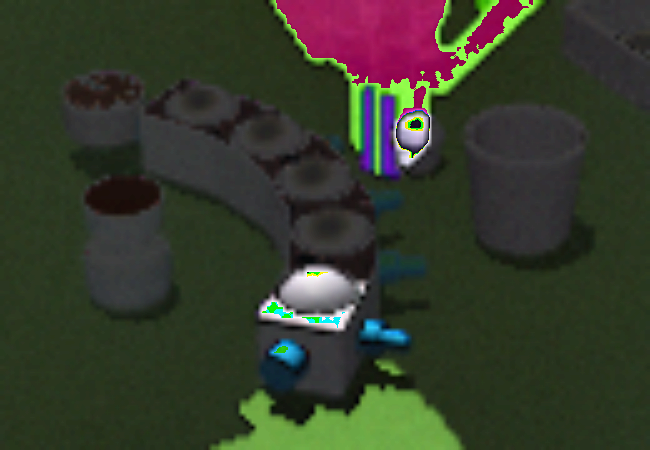

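The side view shows all five dome outlines, from (202,103) to (317,290), where they were at the start. The difference image shows only the arm and its shadow: no shifted edges on the manifold, jar or cup. The arm is clear.

```bash
python3 -c "
from cell import *
print(hand_in()); print(state()['t'])"
```

```text
the job is handed in; nothing more can be done
None
the job is handed in; nothing more can be done
```

I swept the shut fingertips over all five domes in one low pass from the gauge end, then lifted away and handed in at about 8.5 s of the 40 s allowed.

- **Sweep:** the tips stayed between 49 and 52 mm above the bench (3 to 6 mm below the crowns). They kept within about 1.6 mm of the measured arc, apart from how far the camera fit itself was out.
- **Forces:** the upward force near the domes read 2 to 4 N, which fits each dome being pressed in turn. Readings came only every few rows, and the dome joints can't be read directly. No reading came near the limits.
- **Aftermath:** the side camera showed all five domes up. The manifold, gauge, jar and cup had not shifted at all compared with the first image.
- **Checks that were weaker:** dome 5 was in the arm's shadow, so I judged it by its outline. In the top view the arm hid domes 4 and 5, and the spare was partly hidden in the side view but looked unmoved from the top. I did not compare the brush, wash bottle, pestle or ore before and after, but the arm did not go near them.
- **Disagreement:** the two cameras placed the manifold about 4–5 mm apart. I used a joint fit, and the forces during the sweep agreed with it.

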